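# Flip the circuit board in its rotating holder

## Task

The circuit board in the rotating holder has its components facing up; flip it over by pushing its edges round with your fingertips, so that it ends level with the solder side up, ready for soldering. Only push: do not take the board between the fingers, do not lift, tip or shove the holder, and leave the other things on the desk where they are.

Things in the scene. Friction and masses are not known exactly. Their poses are not given: they have to be found in the camera images.
- board (a joint): turn of the circuit board about the holder's horizontal axis, rad. 0: level, component side up; +pi/2: on edge, its +x edge down; +pi or -pi: level, solder side up. Turns freely either way, past a half turn; steady friction 0.07 N m (about 2 N of push near a long edge), so it stays where it is left. Starts between -0.5 and +0.5
- board_mid (a point): centre of the green circuit board, on its turning axis, 125 mm above the desk, half-way through its thickness; axes turn with the board: x across it, y along the turning axis, z out of the component side. Board 100 mm (x) by 160 mm (y), 2.4 mm thick. Its short edges are held at mid-width in steel jaws 26 mm wide (x), 12 mm thick
- board_edge (a point): middle of the board's +x long edge, 50 mm from the turning axis; the other long edge is opposite. Component side: black chip, two blue capacitors 14 mm tall, white connector, all within 10 mm of the axis; small parts 3 mm tall within 23 mm of it; bare beyond. Solder side: green with rows of small flat silver pads
- holder: the board holder, loose on rubber feet, 1.4 kg, 314 mm long (y): two blue cross feet (180 mm in x, 36 mm high) joined by two steel rods, and two uprights 111 mm either side of the middle whose round blue heads reach 142 mm above the desk, a fixed black knob outside each. Origin: centre of its underside; z up, y along the turning axis; at board turn 0 its axes are parallel to the board's
- spool: the solder spool: yellow reel of grey solder standing on its flange, 60 mm across, 42 mm high; a bystander, origin at the centre of its underside
- screwdriver: a screwdriver with a red handle lying on the desk, 160 mm long; a bystander, origin at mid-length on the desk
- tin: a green square tin with a metal lid, 67 x 67 x 119 mm high; a bystander, origin at the centre of its underside
- thermos: a black thermos flask with a steel cap, 66 mm across, 210 mm high; a bystander, origin at the centre of its underside
- flux: an amber flux bottle with a red cap, 44 mm across, 85 mm high; a bystander, origin at the centre of its underside
- analyser: a flat black logic-analyser box, 85 x 65 x 22 mm; a bystander, origin at the centre of its underside
- dish: a small round glass dish, 90 mm across, 30 mm high; a bystander, origin at the centre of its underside

How it is judged:
By the outcome, as a careful person would: the job done as asked, in the order asked, and still so for the second after the job is handed in, with the robot touching nothing.
It also fails if it takes over 48 s, if anything falls off the work surface, if the arm or the gripper's body presses on something with over 40 N, if the wrist force passes 120 N, or if a joint passes its speed limit or range.

## Robot

A 6-joint arm with a two-finger parallel gripper is mounted at the origin on the work surface. World frame = base frame: x ahead of the robot, y to its left, z up, the work surface at z = 0. Lengths are in m, angles in degrees, forces in N, time in s.
With the tool pointing down it reaches from about 0.4 to 0.825 m from the base axis. Payload 7 kg.
Tool frame: the origin (TCP) lies on the front face of the gripper's body, between the roots of the fingers; the fingertips stand 66 mm ahead of it and the grasp point (between the pads) lies 47 mm ahead of it; z points along the fingers, y is the line along which they close (so a half turn about z gives the same grasp; the last joint's range is limited). The gripper opens to 88 mm and grips with 3 to 60 N. Pads are 19 mm wide; open, the fingers measure 130 mm over their backs; the gripper's body (78 mm by 193 mm) begins 47 mm behind the grasp point.
Start: joints at [-47.664, 20.546, 0.682, 0, -70.136, -16.507], TCP at [0.294, -0.608, 0.292] pointing down, gripper open.
Joint ranges: [-176.03, 176.03], [-82.01, 121.73], [-58.28, 71.71], [-173.87, 95.51], [-174.79, -0.11], [-173.66, 173.66]. Speed limits (degrees/s): [136.94, 136.94, 172.46, 180, 180, 180].

## Interface

Orientations are given as [roll, pitch, yaw] about the fixed x, y, z axes, in that order (R = Rz(yaw) Ry(pitch) Rx(roll)).
In Python, from plant import ctrl gives the robot as it stands.
- The arm moves only by the tool send_rows, never from a script. Its argument "deltas" is a list of rows, each a list of 2 entries, a list of its own where there are three numbers: the shift along the tool's x, y, z each as a share of 800 mm, from -1 to 1, then the turn about the tool's z as a share of 90 degrees, from -1 to 1. A call has exactly 5 rows; each row is the pose to reach, as a shift and turn from the pose commanded when the call began, along the tool's axes at that moment; what a row does not reach only later rows make up. A row lasts 1/12 s, in which the tool goes at most 41.7 mm and 7.16 degrees, less where a joint would pass 70% of its speed; a pose out of reach is approached as far as the arm can. A call with a number of a shift or a turn outside -1 to 1 is refused whole. A call with a gripper value outside its range is refused whole. "gripper" is the opening, from 0 (shut) to 1 (fully open), set as the call begins (left out, the last holds). The fingers move at their own pace and stop on an object; the grip force is fixed at half the most. Time passes only in rows, so rows that repeat a pose let the fingers close, or fill a call up. It gives the time, the measured TCP pose, the force, the opening and the grip force at its end, in the units of the state.
- ctrl.get_obs(): the state, without advancing time (a new reading comes with each control period).
- ctrl.snapshot(name): name is "scene" or "top" or "wrist"; returns a dict with "color" (480x640x3 uint8, red, green, blue), "vertical_fov" (degrees; the focal length in pixels is half the picture's height over the tangent of half this angle, whatever the lens; pixels are square), "cx", "cy" (the principal point, pixels), "k1" (the pictures are not rectified: a ray, as slopes to the right and down, at radius r is drawn at 1 + k1 r^2 times it, then the intrinsics apply), "rvec" (rotation vector, rad) and "tvec" (3), from world to camera coordinates, as OpenCV has them. Camera axes: x right, y down, z forward; pixel columns grow to the right and rows downward; lengths in m; the calibration is good to about 2 mm. A picture is of the moment at which its call begins. There is no depth.
- ctrl.close_job(): hands the job in; it is judged then, once.
Trained networks look in a picture, given as the dict that the camera call returned (one of the last four; its "shot" number tells which), for a name from the list of things; names that differ only in an ending like _2 or _b are one class to them, and where a whole thing is asked for, a point or a joint stands for the part that bears it (a point fixed in the world has none). Each returns a list of dicts, best first, with "conf" (0 to 1); they miss things now and then, are a little off and sometimes report something else, mostly with a low value. They report only what shows in the picture. A call takes as long as a camera call.
- ctrl.boxes_of(picture, thing): "xy" ([column, row] as shares, 0 to 1, of the picture: columns of its width, rows of its height, amid what is visible of it).
- ctrl.cut_out(picture, thing): "pixels" (480x640 bool, what is visible of it) and "xy" ([column, row] as shares, 0 to 1, of the picture: columns of its width, rows of its height, amid what is visible of it).
The state is a dict: "clock": time; "joint_pos": joint angles; "qvel": joint speeds; "tau": joint torques, N m; "tool_pos": TCP position; "orientation": TCP orientation; "force": force on the tool from outside, world axes, zero at the start; "moment": the same for the moment, N m; "opening": finger opening in m; "gripper_force": force on a finger pad.
Only numpy, scipy, OpenCV 4.12 (cv2) and the standard library are available. Lean on these libraries where they do the work, as an engineer would, in place of code of your own. Each camera call takes 0.05 s, during which the arm holds its last target. There are 200 camera calls.

## Working session

There is one attempt and no reset: what is moved stays moved. The work goes in short steps, Python scripts to look and compute and a tool call to move; the robot and the scene stay as the last step left them, time stands still between calls to the robot, and variables do not carry over. Pictures are saved under pics/ and viewed, at most 10 in all, crops included, and the job is handed in when it is done.

Besides the shell and the picture viewer there is one more tool, called after "Call:" in YAML: its name, and indented under it one key for each argument. send_rows: Moves the arm, as the interface text tells. Shift numbers are shares of 800 mm and turn numbers shares of 90 degrees, none past 1 either way. Its arguments: {"type":"object","properties":{"deltas":{"type":"array","items":{"type":"array"}},"gripper":{"type":"number"}},"required":["deltas"]}

```bash
ls; mkdir -p pics
cat > h.py <<'E'
import numpy as np, cv2
from plant import ctrl
from scipy.spatial.transform import Rotation as R
def cam(p):
    f=240/np.tan(np.radians(p["vertical_fov"])/2)
    K=np.array([[f,0,p["cx"]],[0,f,p["cy"]],[0,0,1]]);d=np.array([p["k1"],0,0,0,0.])
    return K,d,np.array(p["rvec"],float),np.array(p["tvec"],float)
def proj(p,X):
    K,d,r,t=cam(p); return cv2.projectPoints(np.array(X,float).reshape(-1,1,3),r,t,K,d)[0].reshape(-1,2)
def at_z(p,uv,z):
    K,d,r,t=cam(p); n=cv2.undistortPoints(np.array(uv,float).reshape(-1,1,2),K,d).reshape(-1,2)
    M=cv2.Rodrigues(r)[0]; c=-M.T@t; v=np.c_[n,np.ones(len(n))]@M
    return c+v*((z-c[2])/v[:,2])[:,None]
def save(p,n): cv2.imwrite(f"pics/{n}.png",p["color"][:,:,::-1])
E
python3 - <<'E'
from h import *
np.set_printoptions(precision=3,suppress=True)
for n in("scene","top"):
    p=ctrl.snapshot(n);save(p,n+"0")
    K,d,r,t=cam(p);print(n,K[0,0],p["k1"],-cv2.Rodrigues(r)[0].T@t)
    for k,z in dict(board_mid=.125,board_edge=.125,holder=.06,spool=.03,screwdriver=.01,tin=.119,thermos=.21,flux=.08,analyser=.022,dish=.02).items():
        b=ctrl.boxes_of(p,k)
        for q in b[:2]: 
            uv=np.array(q["xy"])*[640,480]; print(k,round(q["conf"],2),uv,at_z(p,[uv],z)[0])
print(ctrl.get_obs())
E
```

```text
pics
scene 591.63490405296 2.4592460161008698e-05 [ 1.011 -0.829  1.12 ]
board_mid 0.83 [306.624 259.488] [ 0.548 -0.094  0.125]
board_edge 0.64 [306.112 257.904] [ 0.545 -0.091  0.125]
holder 0.77 [305.728 280.992] [ 0.55  -0.103  0.06 ]
spool 0.52 [325.184 216.576] [0.469 0.128 0.03 ]
screwdriver 0.68 [254.4   362.496] [ 0.549 -0.317  0.01 ]
tin 0.65 [397.376 320.688] [ 0.793 -0.139  0.119]
thermos 0.58 [448.192 222.72 ] [0.798 0.087 0.21 ]
thermos 0.45 [302.592 280.992] [ 0.61  -0.209  0.21 ]
flux 0.95 [432.32  277.776] [0.803 0.035 0.08 ]
analyser 0.88 [324.928 139.92 ] [0.302 0.418 0.022]
dish 0.81 [146.816 331.68 ] [ 0.303 -0.376  0.02 ]
dish 0.71 [328.896 139.104] [0.309 0.43  0.02 ]
top 474.57336711089437 -0.032568577527896166 [0.485 0.011 1.253]
board_mid 0.62 [358.976 230.4  ] [ 0.541 -0.101  0.125]
board_edge 0.56 [353.792 231.216] [ 0.54  -0.089  0.125]
holder 0.81 [354.624 231.312] [ 0.542 -0.096  0.06 ]
holder 0.43 [435.328 231.504] [ 0.537 -0.301  0.06 ]
spool 0.95 [275.2   266.016] [0.46  0.108 0.03 ]
screwdriver 0.64 [435.072 236.592] [ 0.526 -0.313  0.01 ]
screwdriv
[... 158 characters left out ...]
.208 137.904] [0.779 0.07  0.08 ]
analyser 0.71 [154.816 330.192] [0.302 0.422 0.022]
analyser 0.43 [354.688 233.28 ] [ 0.539 -0.1    0.022]
dish 0.59 [286.4   137.088] [0.796 0.072 0.02 ]
dish 0.56 [468.928 321.984] [ 0.301 -0.392  0.02 ]
{'clock': 1.1, 'joint_pos': array([-47.664,  20.547,   0.681,   0.002, -70.138, -16.507]), 'qvel': array([ 0.021,  0.026, -0.038,  0.08 , -0.047, -0.046]), 'tau': array([ -0.001, -58.24 ,  29.33 ,   7.002,   0.012,   0.   ]), 'tool_pos': array([ 0.294, -0.608,  0.292]), 'orientation': array([ 179.997,   -0.003, -154.17 ]), 'force': array([0.107, 0.05 , 0.326]), 'moment': array([-0.005, -0.015,  0.049]), 'gripper_force': 0.0, 'opening': 0.08766734385309606}
```

View pics/scene0.png

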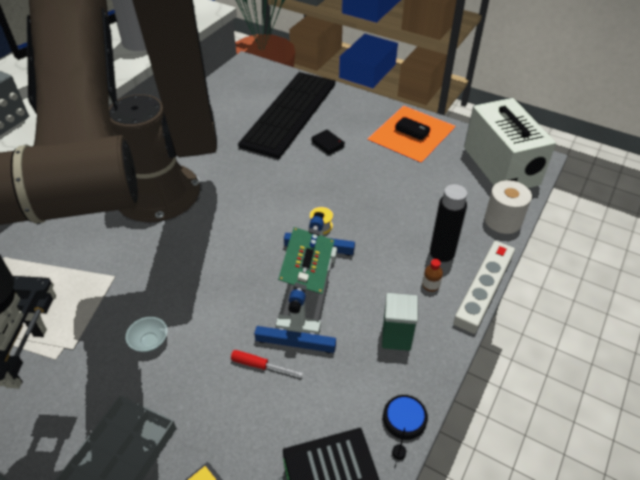

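View pics/top0.png

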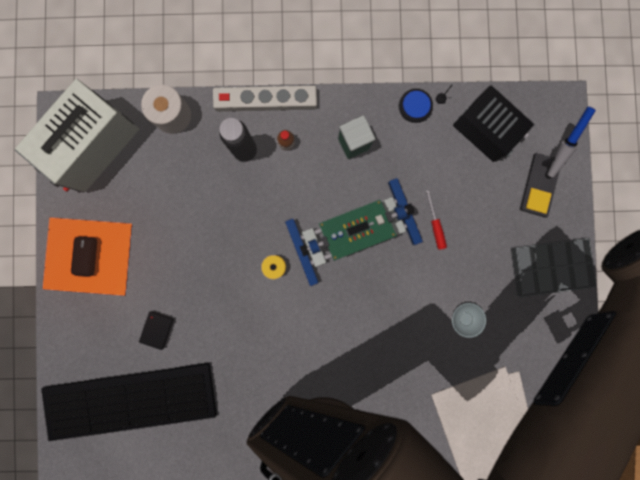

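The scene view shows the holder mid-table with the board at about (306,262). In the top view the board is at (359,230), the feet at about (302,252) and (405,211), and the turning axis is about 20° off world y. Next I'll fit the holder pose and board tilt from the green and blue masks.

```bash
cat > fit.py <<'E'
from h import *
from scipy.optimize import minimize
import sys
def green(p):
    h=cv2.cvtColor(p["color"],cv2.COLOR_RGB2HSV); m=cv2.inRange(h,(45,60,30),(90,255,200))
    return m
def blue(p):
    return cv2.inRange(cv2.cvtColor(p["color"],cv2.COLOR_RGB2HSV),(105,110,30),(125,255,255))
def board(x,y,psi,th,hx=.05,hy=.08,z=.125):
    ex=np.array([np.cos(psi),np.sin(psi),0]);ey=np.array([-np.sin(psi),np.cos(psi),0])
    e=ex*np.cos(th)-np.array([0,0,1])*np.sin(th); c=np.array([x,y,z])
    return np.array([c+a*hx*e+b*hy*ey for a,b in((1,1),(-1,1),(-1,-1),(1,-1))])
def quadmask(p,Q):
    m=np.zeros((480,640),np.uint8)
    cv2.fillPoly(m,[np.round(proj(p,Q)*16).astype(np.int32)],255,cv2.LINE_AA,4); return m
E
python3 - <<'E'
from fit import *
np.set_printoptions(precision=4,suppress=True)
P=[ctrl.snapshot("scene"),ctrl.snapshot("top")]
G=[]
for p in P:
    g=green(p);q=quadmask(p,board(.54,-.098,.345,0,.08,.1));q=cv2.dilate(q,np.ones((15,15)));g=cv2.bitwise_and(g,q)
    g=cv2.morphologyEx(g,cv2.MORPH_CLOSE,np.ones((13,13)));g=cv2.morphologyEx(g,cv2.MORPH_OPEN,np.ones((5,5)));G.append(g);print(g.sum()/255)
def cost(v):
    c=0
    for p,g in zip(P,G):
        q=quadmask(p,board(*v)).astype(float);c+=np.minimum(q,g).sum()/np.maximum(q,g).sum()
    return -c
best=[]
for t in np.linspace(-.5,.5,5):
    r=minimize(cost,[.54,-.098,.345,t],method="Nelder-Mead",options=dict(initial_simplex=[[.54,-.098,.345,t],[.55,-.098,.345,t],[.54,-.088,.345,t],[.54,-.098,.4,t],[.54,-.098,.345,t+.15]]))
    best.append((r.fun,r.x));print(r.fun,r.x)
v=min(best,key=lambda b:b[0])[1]
# feet: blue blobs in top
for p in P:
    b=blue(p);n,l,s,c=cv2.connectedComponentsWithStats(b)
    for i in range(1,n):
        if s[i,4]>60: print(s[i,4],c[i],at_z(p,[c[i]],.03)[0])
ims=[]
for p,g in zip(P,G):
    im=p["color"][:,:,::-1].copy();im=cv2.resize(im,None,fx=4,fy=4)
    cv2.polylines(im,[np.round(proj(p,board(*v))*4+1.5).astype(np.int32)],True,(0,0,255),1)
    o=proj(p,board(*v)).mean(0)*4;x,y=int(o[0]),int(o[1]);ims.append(im[y-300:y+300,x-200 if 0 else x-200:x+200])
cv2.imwrite("pics/fit0.png",np.hstack(ims))
E
```

```text
2450.0
2589.0
-1.824100628160133 [ 0.5461 -0.0929  0.3707  0.3272]
-1.7616951051226557 [ 0.5462 -0.0961  0.3079 -0.0109]
-1.8023131026013954 [ 0.5467 -0.0934  0.3307  0.1322]
-1.8333319621717874 [ 0.5461 -0.0926  0.3673  0.3522]
-1.8308195887434513 [ 0.5458 -0.0929  0.3692  0.3423]
857 [367.8215   8.0023] [0.0303 1.2333 0.03  ]
184 [ 3.2717 43.7174] [-0.9796  0.3115  0.03  ]
2138 [367.6183  60.2423] [0.21   0.8795 0.03  ]
120 [316.7833 221.4833] [0.4595 0.101  0.03  ]
236 [344.4788 246.3432] [0.5633 0.0605 0.03  ]
175 [297.1657 296.1486] [ 0.5432 -0.1314  0.03  ]
1186 [295.2361 338.914 ] [ 0.6011 -0.233   0.03  ]
1141 [405.3979 413.9956] [ 0.8822 -0.2731  0.03  ]
650 [416.3046 103.8631] [ 0.8755 -0.2714  0.03  ]
372 [580.2419 125.879 ] [ 0.8104 -0.7097  0.03  ]
628 [404.5207 211.6067] [ 0.5919 -0.2304  0.03  ]
543 [301.4107 252.2707] [0.4932 0.0396 0.03  ]
76 [313.8684 246.2368] [0.5079 0.0071 0.03  ]
```

View pics/fit0.png

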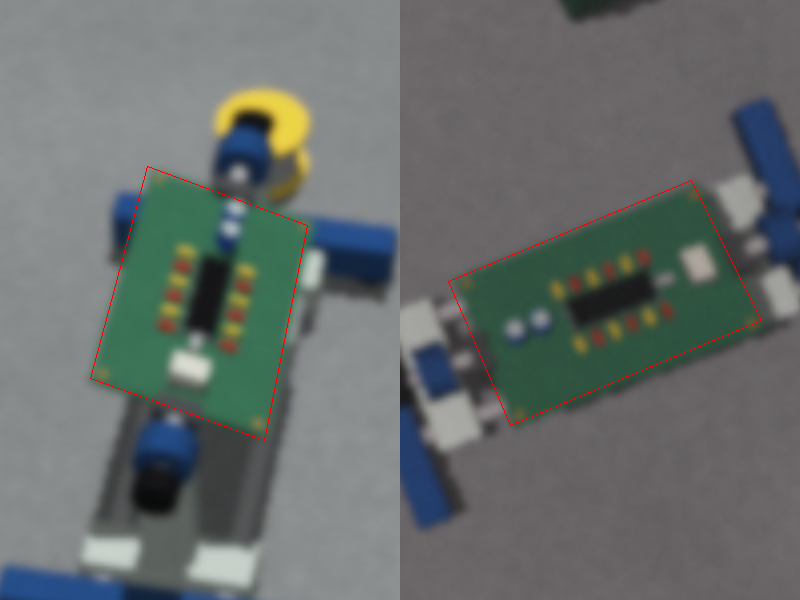

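The fit puts the holder centre at about (0.545,-0.094) with yaw about 20.2°. The board turn is about +0.34, so the far edge is down. I'll push the far edge down first, then push the near edge over. To start, I'll close the fingers and approach above the far edge.

Call:
send_rows:
  deltas:
    - [[-0.04, 0.029, 0], 0.03]
    - [[-0.08, 0.058, 0], 0.0625]
    - [[-0.122, 0.087, 0], 0.0625]
    - [[-0.163, 0.116, 0], 0.0625]
    - [[-0.203, 0.145, 0], 0.0625]
  gripper: 0

```text
clock: 1.62
tool_pos: [0.3902, -0.4308, 0.2923]
orientation: [-180.0, 0.0, -159.8]
force: [1.3, -0.5, 0.3]
opening: 0.0597
gripper_force: 0.0
```

```bash
cat > go.py <<'E'
from h import *
import sys
C=np.array([.545,-.094]);PSI=20.2
def state():
    o=ctrl.get_obs();y=o["orientation"][2];d=R.from_euler("z",-PSI,degrees=True).apply(np.r_[o["tool_pos"][:2]-C,0])
    print("t %.2f u %.1f v %.1f tip %.1f yawerr %.2f F"%(o["clock"],d[0]*1e3,d[1]*1e3,(o["tool_pos"][2]-.066)*1e3,(y-PSI+360)%360-180),o["force"].round(1),o["opening"]);return o
def to(u,v,tip):
    o=ctrl.get_obs();T=np.r_[C+R.from_euler("z",PSI,degrees=True).apply([u/1e3,v/1e3,0])[:2],tip/1e3+.066]
    d=R.from_euler("xyz",o["orientation"],degrees=True).inv().apply(T-o["tool_pos"])
    print((u,v,tip),(d/.8).round(4),"dist",np.linalg.norm(d).round(3),"turn",(((o["orientation"][2]-PSI+360)%360-180)/90).round(4))
if __name__=="__main__":
    state()
    for a in sys.argv[1:]: to(*map(float,a.split(",")))
E
python3 go.py 38,0,170
```

```text
t 1.62 u -261.6 v -262.6 tip 226.3 yawerr -0.02 F [ 1.3 -0.5  0.3] 0.059739557504595156
(38.0, 0.0, 170.0) [-0.3743  0.3285  0.0703] dist 0.402 turn -0.0002
```

Call:
send_rows:
  deltas:
    - [[-0.038, 0.033, 0], 0]
    - [[-0.076, 0.066, 0], 0]
    - [[-0.114, 0.1, 0], 0]
    - [[-0.152, 0.133, 0], 0]
    - [[-0.19, 0.167, 0], 0]

```text
clock: 2.03
tool_pos: [0.4868, -0.2527, 0.2926]
orientation: [-180.0, 0.0, -159.8]
force: [0.5, -0.5, 0.6]
opening: 0.0267
gripper_force: 0.0
```

Call:
send_rows:
  deltas:
    - [[-0.038, 0.033, 0.02], 0]
    - [[-0.076, 0.066, 0.04], 0]
    - [[-0.114, 0.1, 0.055], 0]
    - [[-0.152, 0.133, 0.07], 0]
    - [[-0.184, 0.161, 0.07], 0]

```text
clock: 2.45
tool_pos: [0.5795, -0.0807, 0.2341]
orientation: [179.9, -0.1, -159.8]
force: [0.7, -1.1, -0.1]
opening: 0.0006
gripper_force: 0.0
```

```bash
cat >> go.py <<'E'
    p=ctrl.snapshot("wrist");save(p,"w%d"%(ctrl.get_obs()["clock"]*100))
E
python3 go.py 38,0,125 38,0,90; ls pics
```

```text
t 2.45 u 37.0 v 0.6 tip 168.1 yawerr -0.00 F [ 0.7 -1.1 -0.1] 0.0005972213661409553
(38.0, 0.0, 125.0) [-0.0014 -0.0007  0.0539] dist 0.043 turn -0.0
(38.0, 0.0, 90.0) [-0.0015 -0.0008  0.0976] dist 0.078 turn -0.0
fit0.png
scene0.png
top0.png
w250.png
```

Run:
```python
from fit import *
p=ctrl.snapshot("wrist");q=ctrl.snapshot("top")
im=p["color"][:,:,::-1].copy()
for ps in (.3525,):
  cv2.polylines(im,[np.round(proj(p,board(.545,-.094,ps,.34))).astype(np.int32)],True,(0,0,255),1)
o=proj(q,[[.545,-.094,.125]])[0];x,y=int(o[0]),int(o[1])
t=cv2.resize(q["color"][y-70:y+70,x-45:x+45,::-1],(308,480))
cv2.imwrite("pics/w1.png",np.hstack([cv2.resize(im,(480,360)).copy() if 0 else cv2.resize(im,None,fx=.75,fy=.75),t[:360]]))
```

```text
(no output)
```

View pics/w1.png

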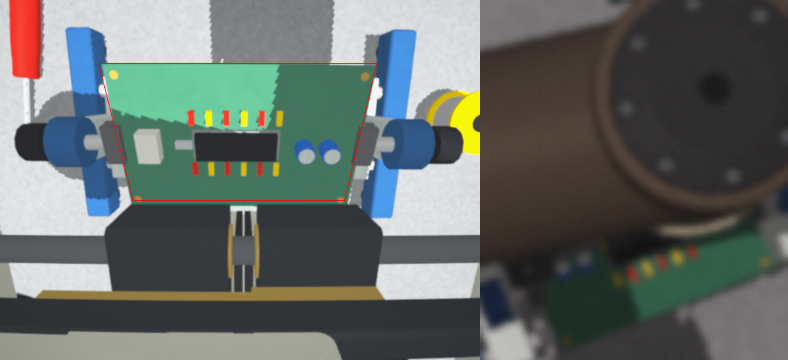

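The wrist view confirms the fit, with the outline matching the board at (105–375, 65–205). The finger is over the far edge.

```bash
python3 - <<'E'
from go import *
p=ctrl.snapshot("wrist");K,d,r,t=cam(p);o=ctrl.get_obs()
print(R.from_euler("xyz",o["orientation"],degrees=True).inv().apply(-cv2.Rodrigues(r)[0].T@t-o["tool_pos"]))
E
python3 go.py 38,0,120 38,0,97 36,0,92
```

```text
[ 0.06848059  0.00141323 -0.09252376]
t 2.65 u 37.3 v -0.6 tip 169.8 yawerr 0.13 F [-0.5  0.5  0.3] 0.0005564114411591583
(38.0, 0.0, 120.0) [-0.001   0.0008  0.0623] dist 0.05 turn 0.0015
(38.0, 0.0, 97.0) [-0.001   0.0008  0.091 ] dist 0.073 turn 0.0015
(36.0, 0.0, 92.0) [0.0015 0.0008 0.0973] dist 0.078 turn 0.0015
```

Call:
send_rows:
  deltas:
    - [[-0.001, 0.001, 0.02], 0]
    - [[-0.001, 0.001, 0.04], 0]
    - [[-0.001, 0.001, 0.055], 0]
    - [[-0.001, 0.001, 0.063], 0]
    - [[-0.001, 0.001, 0.07], 0]

```text
clock: 3.12
tool_pos: [0.5799, -0.083, 0.1802]
orientation: [-180.0, -0.0, -159.9]
force: [-0.2, -0.9, 3.0]
opening: 0.0007
gripper_force: 1.3
```

Call:
send_rows:
  deltas:
    - [[0, 0, 0.006], 0]
    - [[0, 0, 0.012], 0]
    - [[0, 0, 0.018], 0]
    - [[0.001, 0, 0.024], 0]
    - [[0.002, 0, 0.028], 0]

```text
clock: 3.53
tool_pos: [0.579, -0.0823, 0.1574]
orientation: [-180.0, 0.0, -159.8]
force: [0.7, -0.6, 1.9]
opening: 0.0005
gripper_force: 0.9
```

```bash
python3 go.py 38,0,150
```

```text
t 3.53 u 35.9 v -0.7 tip 91.4 yawerr 0.00 F [ 0.7 -0.6  1.9] 0.0004992233290017525
(38.0, 0.0, 150.0) [-0.0026  0.0009 -0.0732] dist 0.059 turn 0.0
```

Call:
send_rows:
  deltas:
    - [[-0.005, 0.001, -0.03], 0]
    - [[-0.005, 0.001, -0.08], 0]
    - [[-0.005, 0.001, -0.131], 0]
    - [[0.03, 0.001, -0.131], 0]
    - [[0.075, 0.001, -0.131], 0]

```text
clock: 4.0
tool_pos: [0.5241, -0.1017, 0.2644]
orientation: [-179.9, 0.2, -159.7]
force: [-1.2, -0.6, -0.7]
opening: 0.0004
gripper_force: 0.0
```

```bash
python3 go.py -60,0,196 -60,0,148
python3 - <<'E'
from fit import *
import glob
p=ctrl.snapshot("wrist");im=p["color"][:,:,::-1].copy()
cv2.polylines(im,[np.round(proj(p,board(.545,-.094,.3525,np.radians(51)))).astype(np.int32)],True,(0,0,255),1)
cv2.imwrite("pics/w2.png",im)
E
```

```text
t 4.00 u -22.2 v -0.0 tip 198.4 yawerr 0.08 F [-1.2 -0.6 -0.7] 0.00044543644596145874
(-60.0, 0.0, 196.0) [0.0472 0.0001 0.0028] dist 0.038 turn 0.0009
(-60.0, 0.0, 148.0) [0.0475 0.0002 0.0628] dist 0.063 turn 0.0009
```

View pics/w2.png

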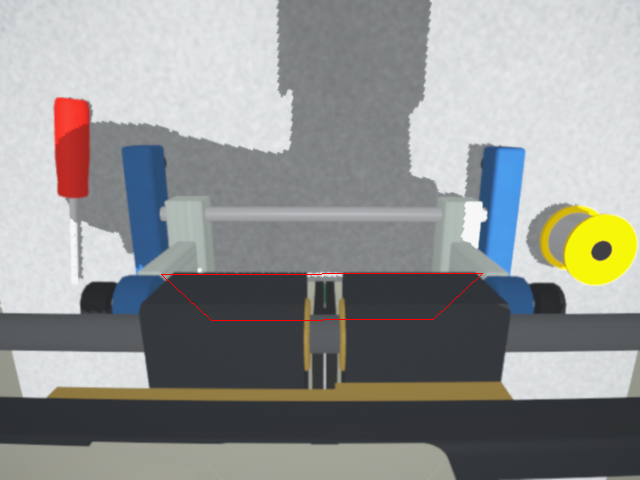

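The wrist view shows the board hidden behind the gripper body. Its predicted upper edge, at row 272, is just behind the body, which is consistent. I'll continue to the near side.

Call:
send_rows:
  deltas:
    - [[0.03, 0, 0], 0]
    - [[0.052, 0, 0], 0]
    - [[0.052, 0, 0.02], 0]
    - [[0.052, 0, 0.045], 0]
    - [[0.052, 0, 0.062], 0]

```text
clock: 4.52
tool_pos: [0.4823, -0.1167, 0.2118]
orientation: [180.0, -0.0, -159.8]
force: [0.7, -0.1, -0.3]
opening: 0.0007
gripper_force: 0.0
```

```bash
python3 go.py -45,0,148 -9,0,150
python3 - <<'E'
from fit import *
p=ctrl.snapshot("scene");q=ctrl.snapshot("top");ims=[]
for p in (p,q):
    im=cv2.resize(p["color"][:,:,::-1],None,fx=3,fy=3)
    cv2.polylines(im,[np.round(proj(p,board(.545,-.094,.3525,np.radians(51)))*3+1).astype(np.int32)],True,(0,0,255),1)
    x,y=(proj(p,[[.545,-.094,.125]])[0]*3).astype(int);ims.append(im[y-200:y+200,x-200:x+200])
cv2.imwrite("pics/s2.png",np.hstack(ims))
E
```

```text
t 4.52 u -66.7 v 0.4 tip 145.8 yawerr -0.03 F [ 0.7 -0.1 -0.3] 0.0007440482356562976
(-45.0, 0.0, 148.0) [-0.0271 -0.0005 -0.0028] dist 0.022 turn -0.0003
(-9.0, 0.0, 150.0) [-0.0721 -0.0005 -0.0053] dist 0.058 turn -0.0003
```

View pics/s2.png

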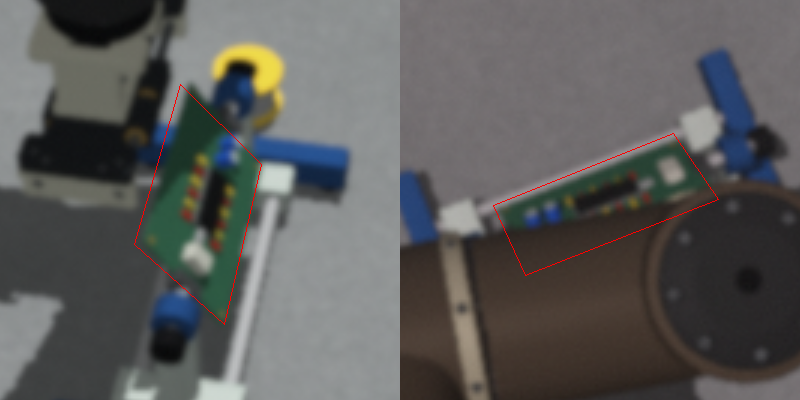

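The board is at about 51°, and the outline matches the scene view. Now I'll push the upper edge away from the robot.

Call:
send_rows:
  deltas:
    - [[-0.015, 0, -0.005], 0]
    - [[-0.026, 0, -0.005], 0]
    - [[-0.036, 0, -0.005], 0]
    - [[-0.046, 0, -0.005], 0]
    - [[-0.056, 0, -0.005], 0]

```text
clock: 5.08
tool_pos: [0.5257, -0.101, 0.2171]
orientation: [180.0, -0.0, -159.8]
force: [-1.6, -0.5, 1.2]
opening: 0.0007
gripper_force: 1.0
```

Call:
send_rows:
  deltas:
    - [[-0.01, 0, 0], 0]
    - [[-0.019, 0, 0], 0]
    - [[-0.027, 0, 0], 0]
    - [[-0.035, 0, 0], 0]
    - [[-0.042, 0, 0], 0]

```text
clock: 5.5
tool_pos: [0.5569, -0.0894, 0.2165]
orientation: [180.0, -0.1, -159.8]
force: [-2.9, -0.1, -0.4]
opening: 0.0002
gripper_force: 1.1
```

```bash
python3 go.py 15.5,0,150 23.5,0,144 27.5,0,136 29,0,130 30,0,127
```

```text
t 5.50 u 12.8 v 0.2 tip 150.5 yawerr -0.00 F [-2.9 -0.1 -0.4] 0.00016054391394141086
(15.5, 0.0, 150.0) [-0.0034 -0.0002  0.0006] dist 0.003 turn -0.0
(23.5, 0.0, 144.0) [-0.0134 -0.0002  0.0081] dist 0.013 turn -0.0
(27.5, 0.0, 136.0) [-0.0184 -0.0002  0.0181] dist 0.021 turn -0.0
(29.0, 0.0, 130.0) [-0.0203 -0.0002  0.0256] dist 0.026 turn -0.0
(30.0, 0.0, 127.0) [-0.0216 -0.0002  0.0293] dist 0.029 turn -0.0
```

Call:
send_rows:
  deltas:
    - [[-0.008, 0, 0.003], 0]
    - [[-0.014, 0, 0.009], 0]
    - [[-0.018, 0, 0.016], 0]
    - [[-0.02, 0, 0.022], 0]
    - [[-0.0215, 0, 0.0265], 0]

```text
clock: 5.97
tool_pos: [0.5734, -0.0836, 0.1951]
orientation: [-180.0, 0.0, -159.8]
force: [-1.4, -0.6, 1.8]
opening: 0.0003
gripper_force: 1.0
```

```bash
python3 go.py 30,0,126
```

```text
t 5.97 u 30.2 v -0.0 tip 129.1 yawerr 0.01 F [-1.4 -0.6  1.8] 0.000340826334762789
(30.0, 0.0, 126.0) [0.0003 0.     0.0039] dist 0.003 turn 0.0001
```

Call:
send_rows:
  deltas:
    - [[0, 0, 0.001], 0]
    - [[0, 0, 0.002], 0]
    - [[0, 0, 0.003], 0]
    - [[0, 0, 0.0036], 0]
    - [[0, 0, 0.0036], 0]

```text
clock: 6.43
tool_pos: [0.5733, -0.0835, 0.1932]
orientation: [-180.0, 0.1, -159.8]
force: [0.9, 1.1, 1.6]
opening: 0.0004
gripper_force: 0.7
```

Call:
send_rows:
  deltas:
    - [[0, 0, -0.02], 0]
    - [[0, 0, -0.06], 0]
    - [[0, 0, -0.1], 0]
    - [[-0.03, 0, -0.15], 0]
    - [[-0.06, 0, -0.2], 0]

```text
clock: 6.85
tool_pos: [0.6125, -0.0691, 0.3465]
orientation: [180.0, 0.0, -159.8]
force: [0.6, -0.2, -0.1]
opening: 0.0003
gripper_force: 0.0
```

```bash
cat > chk.py <<'E'
from fit import *
import sys
p=ctrl.snapshot("wrist");s=ctrl.snapshot("scene")
np.set_printoptions(precision=4,suppress=True)
G=[];Pq=[]
for q in (p,s):
    g=green(q);m=cv2.dilate(quadmask(q,board(.545,-.094,.3525,0,.055,.085)),np.ones((9,9)));g=cv2.bitwise_and(g,m)
    g=cv2.morphologyEx(g,cv2.MORPH_CLOSE,np.ones((15,15)));G.append(g);print(g.sum()/255)
def iou(q,g,v):
    a=quadmask(q,board(*v)).astype(float);return np.minimum(a,g).sum()/np.maximum(a,g).sum()
for q,g in zip((p,s),G):
  v=[.545,-.094,.3525,0]
  r=minimize(lambda w:-iou(q,g,w),v,method="Nelder-Mead",options=dict(initial_simplex=np.array(v)+np.vstack([np.zeros(4),np.diag([.005,.005,.03,.1])])));print(r.fun,r.x)
  print([round(max(iou(q,g,[.545+a,-.094+b,.3525,t]) for a in(-.002,0,.002) for b in (-.002,0,.002)),4) for t in np.arange(-.2,.21,.04)])
im=p["color"][:,:,::-1].copy();cv2.polylines(im,[np.round(proj(p,board(.545,-.094,.3525,0))).astype(np.int32)],True,(0,0,255),1)
im2=cv2.resize(s["color"][:,:,::-1],None,fx=3,fy=3);cv2.polylines(im2,[np.round(proj(s,board(.545,-.094,.3525,0))*3+1).astype(np.int32)],True,(0,0,255),1)
x,y=(proj(s,[[.545,-.094,.125]])[0]*3).astype(int)
cv2.imwrite("pics/%s.png"%sys.argv[1],np.hstack([cv2.resize(im,(480,360)),im2[y-180:y+180,x-150:x+150]]))
E
python3 go.py; python3 chk.py c1
```

```text
t 6.85 u 71.9 v 0.1 tip 280.5 yawerr -0.03 F [ 0.6 -0.2 -0.1] 0.0002643594616858903
20920.0
2337.0
-0.7072072556319977 [ 0.5464 -0.0932  0.3488 -0.0015]
[np.float64(0.7049), np.float64(0.7072), np.float64(0.7065), np.float64(0.7044), np.float64(0.7022), np.float64(0.702), np.float64(0.7007), np.float64(0.7016), np.float64(0.7016), np.float64(0.7009), np.float64(0.6944)]
-0.9392256632270674 [ 0.547  -0.092   0.3336 -0.1097]
[np.float64(0.9262), np.float64(0.929), np.float64(0.9316), np.float64(0.9326), np.float64(0.917), np.float64(0.9074), np.float64(0.9006), np.float64(0.894), np.float64(0.8834), np.float64(0.8793), np.float64(0.8641)]
```

View pics/c1.png

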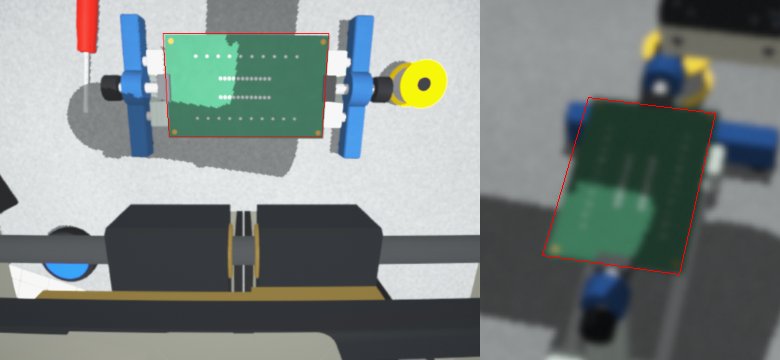

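The solder side is up and nearly level, and the outline matches at (165–328, 33–137). I'll refine the tilt estimate with a better mask.

```bash
cat > tilt.py <<'E'
from fit import *
np.set_printoptions(precision=4,suppress=True)
for n in ("wrist","scene"):
    q=ctrl.snapshot(n);c=q["color"].astype(int);g=((c[:,:,1]-np.maximum(c[:,:,0],c[:,:,2]))>8).astype(np.uint8)*255
    big=cv2.dilate(quadmask(q,board(.545,-.094,.3525,0,.05,.08)),np.ones((13,13)))
    g=cv2.bitwise_and(g,big);g=cv2.morphologyEx(g,cv2.MORPH_CLOSE,np.ones((9,9)));g=cv2.morphologyEx(g,cv2.MORPH_OPEN,np.ones((7,7)))
    def iou(w):
        a=quadmask(q,board(*w)).astype(float);return -np.minimum(a,g).sum()/np.maximum(a,g).sum()
    for t in (-.1,0,.1):
        v=np.array([.545,-.094,.3525,t]);r=minimize(iou,v,method="Nelder-Mead",options=dict(initial_simplex=v+np.vstack([np.zeros(4),np.diag([.004,.004,.02,.08])])));print(n,r.fun,r.x)
    K,d,rv,tv=cam(q);cnt=max(cv2.findContours(g,0,2)[0],key=cv2.contourArea)
    P=proj(q,board(.545,-.094,.3525,0));C=cnt.reshape(-1,2).astype(float);L=[]
    for i in range(4):
        a,b=P[i],P[(i+1)%4];e=(b-a)/np.linalg.norm(b-a);s=(C-a)@e;dd=np.abs((C-a)@[-e[1],e[0]])
        k=(s>.15*np.linalg.norm(b-a))&(s<.85*np.linalg.norm(b-a))&(dd<8)
        l=cv2.fitLine(C[k].astype(np.float32),cv2.DIST_HUBER,0,.01,.01).ravel();L.append(np.cross([l[2],l[3],1],[l[2]+l[0],l[3]+l[1],1]))
    # L0: +ey end, L1: -x edge, L2: -ey end, L3:+x edge
    cor=[]
    for i in range(4):
        x=np.cross(L[i-1],L[i]);cor.append(x[:2]/x[2])
    cor=np.array(cor)
    W=lambda a,b:np.linalg.norm(cor[a]-cor[b])
    from scipy.optimize import least_squares
    f=lambda w:(proj(q,board(*w))-cor).ravel()
    r=least_squares(f,[.545,-.094,.3525,0],x_scale=[.01,.01,.05,.1]);print("corners",r.x,np.abs(r.fun).max())
E
python3 tilt.py
```

```text
wrist -0.9797644656444946 [ 0.5458 -0.0933  0.3453 -0.0347]
wrist -0.9795610152752873 [ 0.5464 -0.0931  0.3501 -0.0055]
wrist -0.9770255009202972 [ 0.5471 -0.0928  0.3475  0.057 ]
corners [ 0.5312 -0.0974 -0.0532 -0.7976] 68.64938181325141
scene -0.9251326774760099 [ 0.5464 -0.09    0.3204 -0.1498]
scene -0.9198298377895885 [ 0.5467 -0.0918  0.3504 -0.0835]
scene -0.9101323472229438 [ 0.5469 -0.0908  0.3633 -0.1598]
corners [ 0.5471 -0.0921  0.306  -0.1428] 1.0712294741551602
```

Mechanically the far edge should be about 1.5–2° high, since the tip ended at 127.2 instead of 126.2. I'll give it one more gentle push to level.

Call:
send_rows:
  deltas:
    - [[0.03, 0, 0.04], 0]
    - [[0.047, 0, 0.085], 0]
    - [[0.047, 0, 0.13], 0]
    - [[0.047, 0, 0.165], 0]
    - [[0.047, 0, 0.18], 0]

```text
clock: 7.52
tool_pos: [0.5741, -0.0824, 0.195]
orientation: [179.9, -0.4, -159.9]
force: [-0.7, -0.5, -0.3]
opening: 0.0003
gripper_force: 0.0
```

Call:
send_rows:
  deltas:
    - [[0, 0, 0], 0]
    - [[0, 0, 0], 0]
    - [[0, 0, 0], 0]
    - [[0, 0, 0], 0]
    - [[0, 0, 0], 0]

```text
clock: 7.93
tool_pos: [0.5784, -0.0818, 0.2016]
orientation: [-180.0, 0.1, -159.8]
force: [1.0, -0.6, 0.2]
opening: 0.0004
gripper_force: 0.0
```

```bash
python3 go.py 34,0,126
```

```text
t 7.93 u 35.6 v -0.1 tip 135.6 yawerr 0.01 F [ 1.  -0.6  0.2] 0.00042232304967058595
(34.0, 0.0, 126.0) [0.002  0.0001 0.0119] dist 0.01 turn 0.0001
```

Call:
send_rows:
  deltas:
    - [[0, 0, 0.004], 0]
    - [[0, 0, 0.008], 0]
    - [[0, 0, 0.01], 0]
    - [[0, 0, 0.011], 0]
    - [[0, 0, 0.0118], 0]

```text
clock: 8.4
tool_pos: [0.578, -0.0818, 0.191]
orientation: [-180.0, 0.0, -159.8]
force: [-0.5, 0.6, 2.5]
opening: 0.0003
gripper_force: 1.4
```

Call:
send_rows:
  deltas:
    - [[0, 0, 0], 0]
    - [[0, 0, 0], 0]
    - [[0, 0, 0], 0]
    - [[0, 0, 0], 0]
    - [[0, 0, 0], 0]

```text
clock: 8.82
tool_pos: [0.578, -0.0818, 0.1909]
orientation: [180.0, 0.0, -159.8]
force: [0.0, 0.8, 1.0]
opening: 0.0003
gripper_force: 0.8
```

```bash
python3 go.py 34,0,126
```

```text
t 8.82 u 35.2 v 0.1 tip 124.9 yawerr 0.00 F [0.  0.8 1. ] 0.0002730490329633185
(34.0, 0.0, 126.0) [ 0.0015 -0.0001 -0.0013] dist 0.002 turn 0.0001
```

Call:
send_rows:
  deltas:
    - [[0, 0, -0.02], 0]
    - [[0, 0, -0.05], 0]
    - [[0.03, 0, -0.056], 0]
    - [[0.06, 0, -0.056], 0]
    - [[0.088, 0, -0.056], 0]

```text
clock: 9.28
tool_pos: [0.5107, -0.1064, 0.2357]
orientation: [180.0, -0.0, -159.8]
force: [0.4, 0.5, -0.2]
opening: 0.0006
gripper_force: 0.0
```

Call:
send_rows:
  deltas:
    - [[0, 0, 0], 0]
    - [[0, 0, 0.018], 0]
    - [[0, 0, 0.036], 0]
    - [[0, 0, 0.046], 0]
    - [[0, 0, 0.048], 0]

```text
clock: 9.7
tool_pos: [0.5109, -0.1063, 0.1956]
orientation: [179.9, -0.2, -159.8]
force: [-0.0, 0.8, -0.9]
opening: 0.0007
gripper_force: 0.0
```

Call:
send_rows:
  deltas:
    - [[0, 0, 0], 0]
    - [[0, 0, 0], 0]
    - [[0, 0, 0], 0]
    - [[0, 0, 0], 0]
    - [[0, 0, 0], 0]

```text
clock: 10.12
tool_pos: [0.512, -0.1061, 0.1978]
orientation: [-180.0, 0.0, -159.8]
force: [-0.2, 0.2, 0.3]
opening: 0.0005
gripper_force: 0.0
```

```bash
python3 go.py -35,0,126.2
```

```text
t 10.12 u -35.1 v 0.0 tip 131.8 yawerr 0.01 F [-0.2  0.2  0.3] 0.0005135799754223842
(-35.0, 0.0, 126.2) [-0.0001 -0.      0.0069] dist 0.006 turn 0.0001
```

Call:
send_rows:
  deltas:
    - [[0, 0, 0.001], 0]
    - [[0, 0, 0.002], 0]
    - [[0, 0, 0.003], 0]
    - [[0, 0, 0.004], 0]
    - [[0, 0, 0.004], 0]

```text
clock: 10.58
tool_pos: [0.5118, -0.1062, 0.194]
orientation: [-180.0, -0.0, -159.8]
force: [-1.0, -0.3, 0.0]
opening: 0.0004
gripper_force: 0.1
```

Call:
send_rows:
  deltas:
    - [[0, 0, 0.001], 0]
    - [[0, 0, 0.001], 0]
    - [[0, 0, 0.001], 0]
    - [[0, 0, 0.001], 0]
    - [[0, 0, 0.001], 0]

```text
clock: 11.0
tool_pos: [0.5118, -0.1062, 0.1933]
orientation: [180.0, -0.0, -159.8]
force: [-0.2, -0.5, 0.2]
opening: 0.0005
gripper_force: 0.2
```

Call:
send_rows:
  deltas:
    - [[0, 0, 0.001], 0]
    - [[0, 0, 0.001], 0]
    - [[0, 0, 0.001], 0]
    - [[0, 0, 0.001], 0]
    - [[0, 0, 0.001], 0]

```text
clock: 11.42
tool_pos: [0.5118, -0.1061, 0.1925]
orientation: [180.0, 0.0, -159.8]
force: [-0.4, -0.2, 0.4]
opening: 0.0003
gripper_force: 0.1
```

```bash
python3 go.py -35,0,126.2
```

```text
t 11.42 u -35.3 v 0.1 tip 126.5 yawerr 0.00 F [-0.4 -0.2  0.4] 0.0002945450775536849
(-35.0, 0.0, 126.2) [-0.0004 -0.0001  0.0003] dist 0.0 turn 0.0
```

Call:
send_rows:
  deltas:
    - [[0, 0, 0.001], 0]
    - [[0, 0, 0.001], 0]
    - [[0, 0, 0.001], 0]
    - [[0, 0, 0.001], 0]
    - [[0, 0, 0.001], 0]

```text
clock: 11.88
tool_pos: [0.5118, -0.1062, 0.1917]
orientation: [-180.0, 0.0, -159.8]
force: [-0.4, 0.7, 1.4]
opening: 0.0004
gripper_force: 0.5
```

```bash
python3 go.py; python3 -c "
from h import *
a=[]
for i in range(4): ctrl.snapshot('wrist');o=ctrl.get_obs();a.append(np.r_[o['force'],o['gripper_force'],o['tool_pos'][2]])
print(np.mean(a,0).round(4))"
```

```text
t 11.88 u -35.3 v 0.0 tip 125.7 yawerr 0.00 F [-0.4  0.7  1.4] 0.00039914562872708754
[-0.8329  0.2993  0.8212  0.5613  0.1917]
```

Contact on the near side starts at about 125.8, against 124.9 on the far side, so the board is within about 1° of level. One last 0.4 mm nudge, then I'll retreat.

Call:
send_rows:
  deltas:
    - [[0, 0, 0.0003], 0]
    - [[0, 0, 0.0005], 0]
    - [[0, 0, 0.0005], 0]
    - [[0, 0, 0.0005], 0]
    - [[0, 0, 0.0005], 0]

```text
clock: 12.55
tool_pos: [0.5118, -0.1062, 0.1914]
orientation: [-180.0, 0.0, -159.8]
force: [-0.6, 0.1, 2.0]
opening: 0.0006
gripper_force: 1.2
```

Call:
send_rows:
  deltas:
    - [[0, 0, -0.01], 0]
    - [[0, 0, -0.05], 0]
    - [[0, 0, -0.1], 0]
    - [[0, 0, -0.15], 0]
    - [[0, 0, -0.19], 0]

```text
clock: 12.97
tool_pos: [0.5118, -0.1064, 0.3469]
orientation: [-179.9, 0.1, -159.8]
force: [1.3, 0.1, -0.0]
opening: 0.0008
gripper_force: 0.0
```

Call:
send_rows:
  deltas:
    - [[-0.05, 0, 0], 0]
    - [[-0.1, 0, 0], 0]
    - [[-0.135, 0, 0], 0]
    - [[-0.135, 0, 0], 0]
    - [[-0.135, 0, 0], 0]

```text
clock: 13.38
tool_pos: [0.6139, -0.0683, 0.3423]
orientation: [180.0, -0.1, -159.8]
force: [0.1, -0.1, 0.1]
opening: 0.0007
gripper_force: 0.0
```

```bash
python3 go.py; python3 tilt.py | grep -v corn; python3 chk.py c2 >/dev/null
```

```text
t 13.38 u 73.6 v 0.3 tip 276.3 yawerr 0.03 F [ 0.1 -0.1  0.1] 0.0007105855072369134
wrist -0.9810194845020365 [ 0.5461 -0.0932  0.3465 -0.0135]
wrist -0.9810161561764139 [ 0.5462 -0.0932  0.3478 -0.0115]
wrist -0.973494381105959 [ 0.5468 -0.0927  0.3512  0.0903]
scene -0.9222334215743828 [ 0.546  -0.0903  0.3397 -0.1282]
scene -0.9282243683345317 [ 0.5471 -0.0915  0.3149 -0.1295]
scene -0.9189496965880647 [ 0.5461 -0.0925  0.3646 -0.0689]
```

View pics/c2.png

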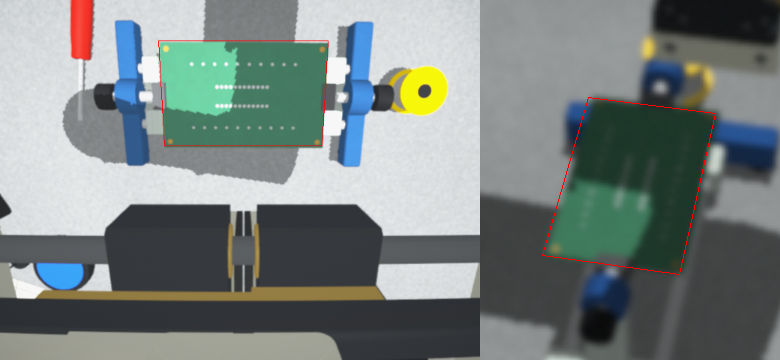

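The board lies solder side up, level to within about 1° (wrist fit -0.012 rad). The holder is where it started, and the robot is clear of everything.

```bash
python3 -c "
from plant import ctrl
print(ctrl.close_job())"
```

```text
the job is handed in; nothing more can be done
None
```

The job is handed in: the board was pushed over with closed fingertips and ended solder side up, level to within about 1°, with the holder unmoved in the pictures and the arm clear, about 14 s into the 48 s allowed.

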